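Slide the induction hob up to boost under the stock pot

TASK

Bring the tall stock pot to the boil: with the fingertips closed together, touch the hob's power key, then set them on the lowest mark of the touch bar that belongs to the pot's cooking zone and slide them lightly along it, over every mark, up to the highest. The boost works only while that mark is held, so finish with the fingertips still resting lightly on it. Leave the other zone's bar alone, and do not lift, carry or shove the hob, the pot, the pan or anything else.

Things in the scene. Friction and masses are not known exactly. Their poses are not given: they have to be found in the camera images.
- hob: twin induction hob, 600 mm wide, 380 deep, 65 high, 7 kg, loose: metal housing, black glass top with two round zones (210 mm; centres x +50, y +155 left, -155 right), rigid touch panel along the front edge towards the robot, 60 mm above the counter; its key and bars stand 3 mm higher at x -145. Origin: middle of the underside; x to the back, y to a cook's left, z up; turned up to 0.2 rad
- power_key: on/off touch key: black disc, 24 mm across and 3 mm thick, with a pale ring and stroke, in the middle of the panel between the two bars (28 mm from each). Origin: centre of its top face, 63 mm above the counter; axes as the hob's
- left_bar: touch bar of the left cooking zone: black flat strip 230 mm long (along its y), 24 mm wide, 3 mm thick on the panel, with five pale ticks 50 mm apart that grow from 5 to 19 mm from the left end (low) to the right end (full heat). Origin: centre of its top face, 63 mm above the counter; axes as the hob's, so heat rises towards -y
- right_bar: touch bar of the right cooking zone, the same in every way
- left_mark1: the lowest (shortest tick) of the five heat marks of the left bar: touch area 10 mm along the bar and 24 mm across it, flush with the bar. Origin: centre of its top face, y = +100 mm on the bar; axes as the hob's
- left_mark2: the second of the five heat marks of the left bar: touch area 10 mm along the bar and 24 mm across it, flush with the bar. Origin: centre of its top face, y = +50 mm on the bar; axes as the hob's
- left_mark3: the third of the five heat marks of the left bar: touch area 10 mm along the bar and 24 mm across it, flush with the bar. Origin: centre of its top face, y = +0 mm on the bar; axes as the hob's
- left_mark4: the fourth of the five heat marks of the left bar: touch area 10 mm along the bar and 24 mm across it, flush with the bar. Origin: centre of its top face, y = -50 mm on the bar; axes as the hob's
- left_mark5: the highest (longest tick) of the five heat marks of the left bar: touch area 10 mm along the bar and 24 mm across it, flush with the bar. Origin: centre of its top face, y = -100 mm on the bar; axes as the hob's
- right_mark1: the lowest (shortest tick) of the five heat marks of the right bar; sizes and axes as on the left bar, y = +100 mm on the bar
- right_mark2: the second of the five heat marks of the right bar: touch area 10 mm along the bar and 24 mm across it, flush with the bar. Origin: centre of its top face, y = +50 mm on the bar; axes as the hob's
- right_mark3: the third of the five heat marks of the right bar: touch area 10 mm along the bar and 24 mm across it, flush with the bar. Origin: centre of its top face, y = +0 mm on the bar; axes as the hob's
- right_mark4: the fourth of the five heat marks of the right bar: touch area 10 mm along the bar and 24 mm across it, flush with the bar. Origin: centre of its top face, y = -50 mm on the bar; axes as the hob's
- right_mark5: the highest (longest tick) of the five heat marks of the right bar: touch area 10 mm along the bar and 24 mm across it, flush with the bar. Origin: centre of its top face, y = -100 mm on the bar; axes as the hob's
- stock_pot: tall lidded stock pot of plain steel, 192 mm across, 172 mm high to the top of its black lid knob, a loop handle on each side reaching to 127 mm from its axis; full, about 2.6 kg, loose. It stands on one of the two cooking zones, either one. Origin: centre of its underside, z up, handles on its y axis
- frying_pan: shallow open frying pan of dark metal, 214 mm across, 45 mm deep, black handle reaching back to 234 mm from its axis and 65 mm up; loose, on the other zone. Origin: centre of its underside, handle along its +x
- spoon: wooden spoon, 190 mm long, lying loose on the glass between the two zones. Origin: under its middle
- salt_shaker: small glass salt shaker with a steel cap, 42 mm across, 56 mm high, standing loose on the glass 90 mm or so behind the power key. Origin: centre of its underside
- oil_bottle: green glass oil bottle, 68 mm across, 250 mm high, loose on the counter left of the hob. Origin: centre of its underside
- sauce_bottle: yellow squeeze bottle with a pointed red cap, 60 mm across, 195 mm high, loose on the counter left of the hob. Origin: centre of its underside
- pepper_mill: turned wooden pepper mill, 54 mm across, 180 mm high, loose on the counter left of the hob. Origin: centre of its underside
- plate_stack: stack of seven white plates, 202 mm across, 86 mm high, on the counter right of the hob. Origin: centre of its underside
- mixing_bowl: red plastic bowl, 160 mm across, 75 mm high, loose on the counter right of the hob. Origin: centre of its underside

How it is judged:
By the outcome, as a careful person would: the job done as asked, in the order asked, and still so for the second after the job is handed in, while the arm keeps its last pose, push and grip.
It also fails if it takes over 53 s, if anything falls off the work surface, if the arm or the gripper's body presses on something with over 40 N, if the wrist force passes 120 N, or if a joint passes its speed limit or range.

ROBOT

A 6-joint arm with a two-finger parallel gripper is mounted at the origin on the work surface. World frame = base frame: x ahead of the robot, y to its left, z up, the work surface at z = 0. Lengths are in mm, angles in degrees, forces in N, time in s.
With the tool pointing down it reaches from about 400 to 925 mm from the base axis. Payload 3.4 kg.
Tool frame: the origin (TCP) lies on the centre line of the jaws, within the pads' length; the fingertips stand 25 mm ahead of it and the grasp point (between the pads) lies 6 mm ahead of it; z points along the fingers, y is the direction in which the jaws open and shut (so a half turn about z gives the same grasp; the last joint's range is limited). The gripper opens to 85 mm and grips with 20 to 120 N. Pads are 22 mm wide; open, the fingers measure 114 mm over their backs; the gripper's body (76 mm by 85 mm) begins 54 mm behind the grasp point. The pads swing forward as they close: fully open they stand 13 mm farther back than shut.
Start: joints at [-69.185, 17.578, 86.31, -0, 76.112, -4.211], TCP at [243.227, -521.03, 256.305] pointing down, gripper open.
Joint ranges: [-179.03, 179.03], [-60, 130.46], [8.19, 133.38], [-81.62, 261.62], [5.75, 156.47], [-153.77, 153.77]. Speed limits (degrees/s): [147.25, 147.25, 180, 180, 180, 180].

INTERFACE

Orientations are given as a 3x3 rotation matrix whose columns are the frame's x, y, z axes.
In Python, from station import bot gives the robot as it stands.
- The arm moves only by the tool drive_tool, never from a script. Its argument "targets" is one flat list of numbers, 5 for each row, row after row: the opening, from 0 (shut) to 1 (fully open), then the shift along the tool's x, y, z in m, then the turn about the tool's z in degrees. In form: [gripper, tx, ty, tz, twist, gripper, tx, ty, tz, twist, ...]. A call has 1 to 8 rows; each row is the pose to reach, as a shift and turn from the pose measured when the call began, along the tool's axes at that moment; what a row does not reach only later rows make up. A row lasts 1/8 s, in which the tool goes at most 62.5 mm and 10.7 degrees, less where a joint would pass 70% of its speed; a pose out of reach is approached as far as the arm can. A call with a gripper value outside its range is refused whole. The fingers move at their own pace and stop on an object; "grip_force" is the grip in N (left out, the last holds). Time passes only in rows, so rows that repeat a pose let the fingers close. It gives the time, the measured TCP pose, the force and the opening at its end, in the units of the state.
- bot.get_state(): the state, without advancing time (a new reading comes with each control period).
- bot.read_camera(name): name is "side" or "top"; returns the picture (480x640x3 uint8, red, green, blue); there is no depth.
- bot.camera_info(name): a dict with "camera_matrix" (3x3 intrinsics, pixels), "k1" (the pictures are not rectified: a ray, as slopes to the right and down, at radius r is drawn at 1 + k1 r^2 times it, then the intrinsics apply), "rvec" (rotation vector, rad) and "tvec" (3), from world to camera coordinates, as OpenCV has them. Camera axes: x right, y down, z forward; pixel columns grow to the right and rows downward; lengths in mm; the calibration is good to about 2 mm. A picture is of the moment at which its call begins. camera_info takes no time and is no camera call.
- bot.job_done(): hands the job in, once; it reports no verdict.
The state is a dict: "clock": time; "joints": joint angles; "dq": joint speeds; "joint_efforts": joint torques, N m; "eef_pos": TCP position; "eef_rot": TCP orientation; "ft_force": force on the tool from outside, world axes, zero at the start; "wrist_torque": the same for the moment, N m; "grip_width": opening from 0.0 (shut) to 1.0 (fully open).
Only numpy, scipy, OpenCV 4.12 (cv2) and the standard library are available. Lean on these libraries where they do the work, as an engineer would, in place of code of your own. Each camera call takes 0.05 s, during which the arm holds its last target. There are 200 camera calls.

## Working session

There is one attempt and no reset: what is moved stays moved. The work goes in short steps, Python scripts to look and compute and a tool call to move; the robot and the scene stay as the last step left them, time stands still between calls to the robot, and variables do not carry over. Pictures are saved under pics/ and viewed, about 8 in all and at most 12, crops included, and the job is handed in when it is done.

Besides the shell and the picture viewer there is one more tool, called after "Call:" as name(argument=value, ...) on one line, values as JSON. drive_tool: Moves the arm, as the interface text tells. Its arguments: {"type":"object","properties":{"targets":{"type":"array","items":{"type":"number"}},"grip_force":{"type":"number"}},"required":["targets"]}

```bash
mkdir -p pics; cat > h.py <<'E'
import numpy as np, cv2
from station import bot
def cam(n):
    c=bot.camera_info(n);K=np.array(c["camera_matrix"],float);R=cv2.Rodrigues(np.array(c["rvec"],float))[0];t=np.array(c["tvec"],float).ravel();return K,c["k1"],R,t
def ray(n,uv):
    K,k1,R,t=cam(n);uv=np.atleast_2d(np.array(uv,float))
    d=np.c_[(uv[:,0]-K[0,2])/K[0,0],(uv[:,1]-K[1,2])/K[1,1]];u=d.copy()
    for _ in range(30): u=d/(1+k1*(u**2).sum(1,keepdims=True))
    return -R.T@t, np.c_[u,np.ones(len(u))]@R
def plane(n,uv,z):
    o,d=ray(n,uv);return o+d*((z-o[2])/d[:,2:3])
def proj(n,P):
    K,k1,R,t=cam(n);p=np.atleast_2d(P)@R.T+t;u=p[:,:2]/p[:,2:];u=u*(1+k1*(u**2).sum(1,keepdims=True));return u@K[:2,:2].T+K[:2,2]
E
python3 - <<'E'
from h import *
for n in("top","side"):
    cv2.imwrite(f"pics/{n}0.png",cv2.cvtColor(bot.read_camera(n),cv2.COLOR_RGB2BGR)); K,k,R,t=cam(n);print(n,K[0,0],k,-R.T@t)
s=bot.get_state();print(s)
E
```

```text
top 551.4719044848155 0.005734658776305745 [ 382.60872038  -11.8523436  1730.28882849]
side 620.4235812808645 -0.0752765114978509 [-275.00484738 1152.41865619  920.29395791]
{'clock': 0.1, 'joints': array([-6.91843954e+01,  1.76190790e+01,  8.63735660e+01, -9.60750518e-04,
        7.61115272e+01, -4.21168459e+00]), 'dq': array([ 0.04759175, -0.02248433, -0.17590588,  0.03930305, -0.01516059,
       -0.01128592]), 'joint_efforts': array([ 9.88313259e-04, -4.58528244e+01, -2.52608800e+01, -1.32787914e-04,
        5.57021340e-03,  8.78078538e-06]), 'eef_pos': array([ 243.02399297, -520.50423324,  255.48075634]), 'eef_rot': array([[ 9.06104726e-01,  4.23052937e-01, -6.61315382e-04],
       [ 4.23053438e-01, -9.06103151e-01,  1.69369078e-03],
       [ 1.17300905e-04, -1.81443296e-03, -9.99998347e-01]]), 'ft_force': array([-0.18089691,  0.03700295, -0.04007282]), 'wrist_torque': array([-0.00663168,  0.04303497,  0.00417188]), 'grip_width': 0.9993695311948948}
```

View pics/top0.png

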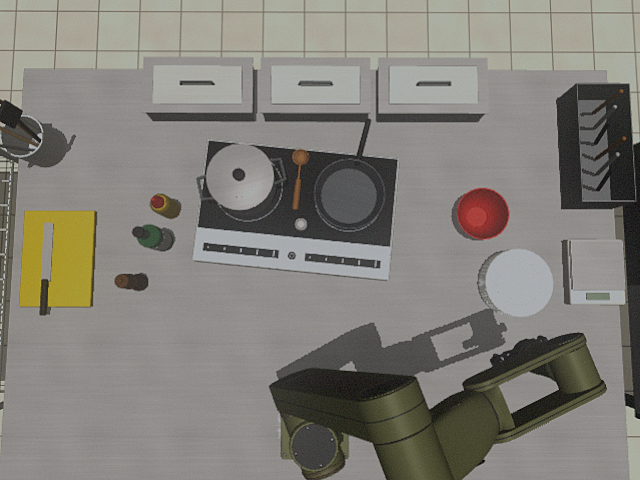

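View pics/side0.png

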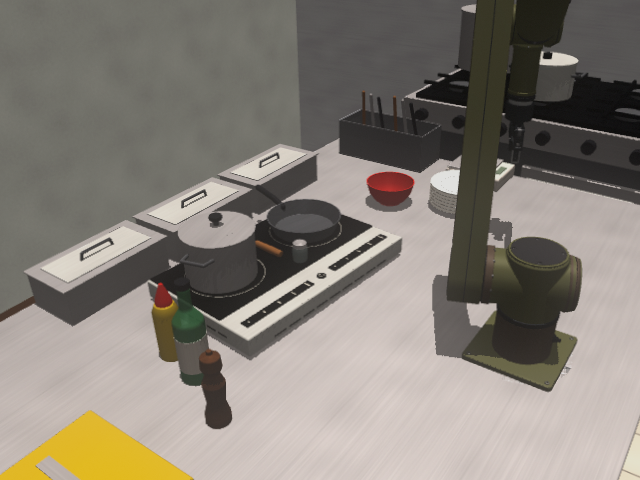

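The top view shows the hob around (296,210), slightly turned. The pot is at (239,177) on the left zone, so the left bar is mine (203–279, row ~250). The key is at (292,256) and the shaker at (301,224). The side view shows both bars, with the key at (321,275). Next I'll measure the key and bars in both views.

```bash
python3 - <<'E'
from h import *
print(proj("top",[[0,0,0],[382,-12,0],[500,0,63]]))
res={}
for n,poly in(("top",[[200,236],[385,254],[384,275],[198,256]]),("side",[[236,318],[386,232],[396,242],[250,334]])):
    im=cv2.cvtColor(cv2.imread(f"pics/{n}0.png"),cv2.COLOR_BGR2GRAY)
    m=np.zeros(im.shape,np.uint8);cv2.fillPoly(m,[np.array(poly)],255)
    b=((im<90)&(m>0)).astype(np.uint8)*255
    b=cv2.morphologyEx(b,cv2.MORPH_CLOSE,np.ones((5,5)))
    N,l,st,c=cv2.connectedComponentsWithStats(b)
    for i in range(1,N):
        if st[i,4]<20: continue
        w=plane(n,c[i],63)[0]
        cn=cv2.findContours((l==i).astype(np.uint8),0,1)[0][0].reshape(-1,2)
        r=cv2.minAreaRect(plane(n,cn,63)[:,:2].astype(np.float32))
        print(n,st[i],c[i].round(1),w.round(1),"rect",np.round(r[0],1),np.round(r[1],1),round(r[2],1))
big=[]
for n,(x0,y0,x1,y1) in(("top",(190,225,390,285)),("side",(225,225,405,355))):
    p=cv2.imread(f"pics/{n}0.png")[y0:y1,x0:x1];f=800/(x1-x0);f=min(f,800/(x1-x0));big.append(cv2.resize(p,(800 if n=="top" else 480,240 if n=="top" else 347),interpolation=cv2.INTER_CUBIC))
big[1]=cv2.copyMakeBorder(big[1],0,0,0,320,0)
cv2.imwrite("pics/c1.png",np.vstack(big))
E
```

```text
[[314.19165046 422.44695396]
 [318.34309269 296.20556716]
 [314.4475489  257.02067228]]
top [203 243  75  15 529] [240.5 250. ] [521.1 224.3  63. ] rect [520.9 224.9] [226.1  22.1] 84.2
top [288 252   7   7  38] [291.2 255.2] [505.5  70.4  63. ] rect [505.3  70.3] [19.4 17.1] 45.2
top [305 254  75  14 527] [342.2 260.3] [490.2 -83.9  63. ] rect [490.3 -83.7] [226.1  21.5] 84.2
side [329 235  57  35 369] [355.9 252.7] [491.1 -72.2  63. ] rect [490.4 -83. ] [229.7  24.5] 84.1
side [317 273   9   5  34] [321.2 275.2] [504.9  71.3  63. ] rect [506.   70.7] [20.6 18.9] 33.3
side [241 281  73  46 565] [276.2 303.9] [522.2 233.9  63. ] rect [521.4 225.4] [229.3  24.6] 84.3
```

View pics/c1.png

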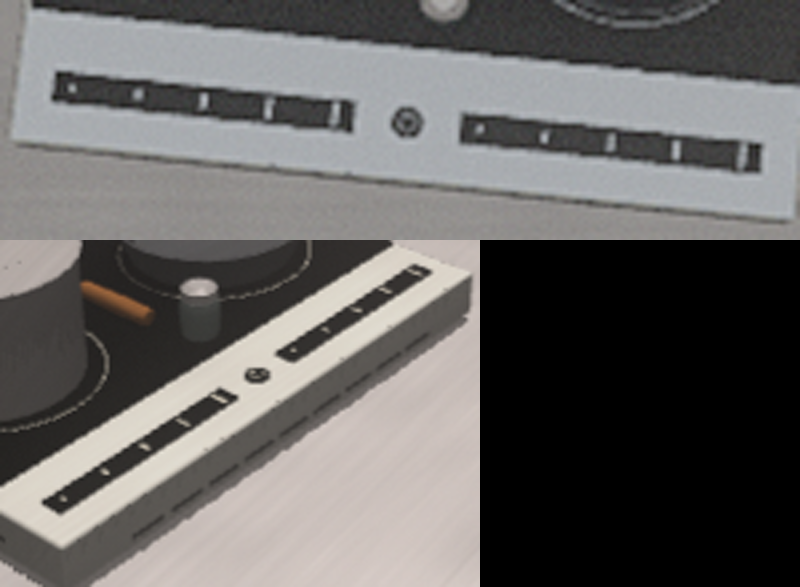

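Both views agree. The key is at (505.6, 70.5) and the left bar centre at (521, 225), with the hob yaw at −5.7° and the key–bar spacing at 155 mm as specified. Marks 1 and 5 work out at (531,325) and (511,126). I'll travel high, close the fingers and turn tool x along the bar.

Call:
drive_tool(targets=[0,0.04,-0.035,0,-7.4,0,0.081,-0.071,0,-14.8,0,0.122,-0.106,0,-22.2,0,0.163,-0.141,0,-29.6,0,0.203,-0.177,0,-37,0,0.244,-0.212,0,-44.4,0,0.285,-0.248,0,-51.8,0,0.325,-0.283,0,-59.3], grip_force=40)

```text
clock: 1.1
eef_pos: [418.0, -124.8, 255.9]
eef_rot: [[0.095, 0.996, -0.001], [0.996, -0.095, 0.002], [0.002, -0.001, -1.0]]
ft_force: [1.1, -1.6, -0.4]
grip_width: 0.002
```

```bash
cat > go.py <<'E'
import sys
from h import *
s=bot.get_state();R=np.array(s["eef_rot"]);p=np.array(s["eef_pos"])
print("t",s["clock"],"p",p.round(1),"yaw",np.degrees(np.arctan2(R[1,0],R[0,0])).round(2),"tz",R[:,2].round(4),"F",s["ft_force"].round(2),"g",s["grip_width"],"j",s["joints"].round(0))
for a in sys.argv[1:]:
    print(a,(R.T@(np.array(eval(a))-p)).round(1))
E
python3 go.py "[505.6,70.5,255]" "[505.6,70.5,130]"
```

```text
t 1.1 p [ 418.  -124.8  255.9] yaw 84.57 tz [-7.0e-04  1.8e-03 -1.0e+00] F [ 1.14 -1.56 -0.44] g 0.0018965316777339659 j [-22.   6. 102.   0.  72. -17.]
[505.6,70.5,255] [202.7  68.7   1.2]
[505.6,70.5,130] [202.5  68.8 126.2]
```

Call:
drive_tool(targets=[0,0.05,0.017,0,0,0,0.1,0.034,0.01,0,0,0.15,0.051,0.03,0,0,0.2,0.068,0.06,0,0,0.2025,0.069,0.1,0,0,0.2025,0.069,0.126,0,0,0.2025,0.069,0.136,0,0,0.2025,0.069,0.136,0])

```text
clock: 2.1
eef_pos: [505.5, 70.4, 119.8]
eef_rot: [[0.095, 0.995, -0.002], [0.995, -0.095, 0.002], [0.002, -0.002, -1.0]]
ft_force: [-0.4, -0.1, -0.2]
grip_width: -0.003
```

```bash
python3 go.py "[505.6,70.5,88]"; python3 - <<'E'
from h import *
a=cv2.cvtColor(bot.read_camera("side"),cv2.COLOR_RGB2BGR)[200:350,225:425]
b=cv2.cvtColor(bot.read_camera("top"),cv2.COLOR_RGB2BGR)[150:300,120:320]
cv2.imwrite("pics/c2.png",np.hstack([cv2.resize(x,(400,300),interpolation=cv2.INTER_CUBIC) for x in(a,b)]))
E
```

```text
t 2.1 p [505.5  70.4 119.8] yaw 84.55 tz [-0.0021  0.0017 -1.    ] F [-0.43 -0.07 -0.19] g -0.0029394533662851284 j [  3.  21. 104.   0.  55.   8.]
[505.6,70.5,88] [ 0.1  0.2 31.8]
```

View pics/c2.png

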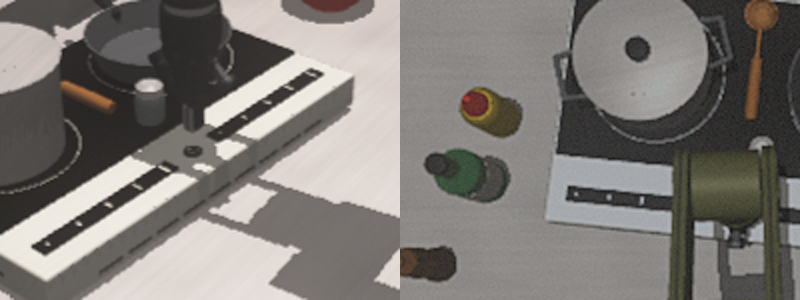

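The fingertips hang right above the key (side crop about (192,128)), clear of the shaker. Now I'll descend carefully.

Call:
drive_tool(targets=[0,0,0,0.012,0,0,0,0,0.022,0,0,0,0,0.027,0,0,0,0,0.029,0,0,0,0,0.03,0,0,0,0,0.031,0,0,0,0,0.031,0])

```text
clock: 3.08
eef_pos: [506.7, 70.4, 90.2]
eef_rot: [[0.095, 0.995, 0.001], [0.995, -0.095, 0.002], [0.002, 0.001, -1.0]]
ft_force: [0.2, -0.4, -0.2]
grip_width: -0.002
```

Call:
drive_tool(targets=[0,0,-0.001,0.001,0,0,0,-0.001,0.0015,0,0,0,-0.001,0.002,0,0,0,-0.001,0.002,0])

```text
clock: 3.58
eef_pos: [505.7, 70.5, 88.1]
eef_rot: [[0.095, 0.995, 0.001], [0.995, -0.095, 0.002], [0.002, 0.001, -1.0]]
ft_force: [-0.4, 0.7, -0.9]
grip_width: 0.001
```

Call:
drive_tool(targets=[0,0,0,0.0005,0,0,0,0,0.001,0])

```text
clock: 3.82
eef_pos: [505.8, 70.5, 88.0]
eef_rot: [[0.095, 0.995, 0.002], [0.995, -0.095, 0.002], [0.002, 0.001, -1.0]]
ft_force: [-2.8, -0.7, 12.4]
grip_width: -0.002
```

Contact with the key at z = 88.0, 12 N. Next: lift and move over to left mark 1.

Call:
drive_tool(targets=[0,0,0,-0.015,0,0,0,0,-0.03,0,0,0.06,0,-0.03,0,0,0.12,0.0005,-0.03,0,0,0.18,0.001,-0.03,0,0,0.235,0.001,-0.03,0,0,0.2555,0.001,-0.03,0,0,0.2555,0.001,-0.025,0])

```text
clock: 4.82
eef_pos: [531.3, 325.8, 113.8]
eef_rot: [[0.093, 0.996, 0.003], [0.996, -0.093, 0.002], [0.002, 0.003, -1.0]]
ft_force: [-0.2, -0.8, 0.2]
grip_width: -0.0
```

```bash
python3 go.py "[531.2,324.7,88]"; python3 - <<'E'
from h import *
i=cv2.cvtColor(bot.read_camera("side"),cv2.COLOR_RGB2BGR)
a=i[200:350,200:400]
g=cv2.cvtColor(i,cv2.COLOR_BGR2GRAY)
m=np.zeros(g.shape,np.uint8);cv2.fillPoly(m,[np.array([[300,285],[340,262],[344,268],[304,291]])],255)
b=((g<90)&(m>0)).astype(np.uint8);N,l,st,c=cv2.connectedComponentsWithStats(b)
print([(st[k],plane("side",c[k],63)[0].round(1)) for k in range(1,N)])
b=cv2.cvtColor(bot.read_camera("top"),cv2.COLOR_RGB2BGR)[150:300,120:320]
cv2.imwrite("pics/c3.png",np.hstack([cv2.resize(x,(400,300),interpolation=cv2.INTER_CUBIC) for x in(a,b)]))
E
```

```text
t 4.825 p [531.3 325.8 113.8] yaw 84.68 tz [ 0.0028  0.0021 -1.    ] F [-0.22 -0.83  0.24] g -0.00018841283970002988 j [28. 29. 91.  0. 60. 33.]
[531.2,324.7,88] [-1.1 -0.1 25.8]
[(array([330, 262,  13,   8,  46], dtype=int32), array([496.9,  13.5,  63. ])), (array([317, 273,   8,   5,  19], dtype=int32), array([505.4,  72.8,  63. ])), (array([306, 281,   8,   5,  16], dtype=int32), array([509. , 116.1,  63. ])), (array([300, 284,  10,   7,  36], dtype=int32), array([510.8, 137.2,  63. ]))]
```

View pics/c3.png

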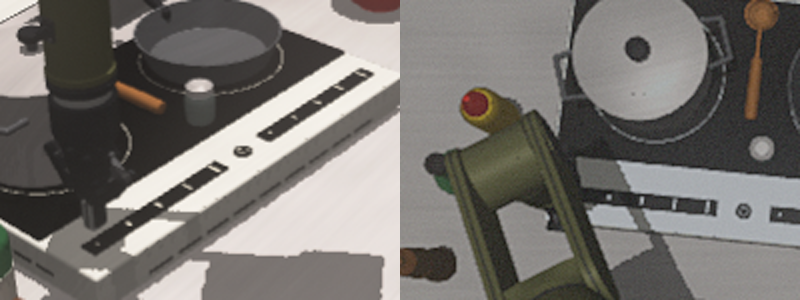

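The pose has not shifted, and the tips hang over mark 1's end of the bar. The forearm passes close to the oil bottle, so I'll check that clearance before going lower.

```bash
python3 - <<'E'
from h import *
print("cap",plane("top",[[137.5,231]],250).round(0))
i=cv2.imread("pics/side0.png")
print("side cap top ray z250",plane("side",[[182,283]],250).round(0))
print("base side",plane("side",[[192,378]],0).round(0))
# link edges (near wrist) in top view for assumed heights
for z in(250,300,350): print(z,plane("top",[[146,232],[186,205],[160,255]],z).round(0).tolist())
i=cv2.cvtColor(bot.read_camera("side"),cv2.COLOR_RGB2BGR)[80:400,80:400]
cv2.imwrite("pics/c4.png",cv2.resize(i,(600,600)))
E
```

```text
cap [[556. 476. 250.]]
side cap top ray z250 [[549. 482. 250.]]
base side [[560. 489.   0.]]
250 [[554.0, 453.0, 250.0], [628.0, 348.0, 250.0], [492.0, 414.0, 250.0]]
300 [[548.0, 438.0, 300.0], [619.0, 335.0, 300.0], [488.0, 399.0, 300.0]]
350 [[542.0, 422.0, 350.0], [611.0, 323.0, 350.0], [484.0, 385.0, 350.0]]
```

View pics/c4.png

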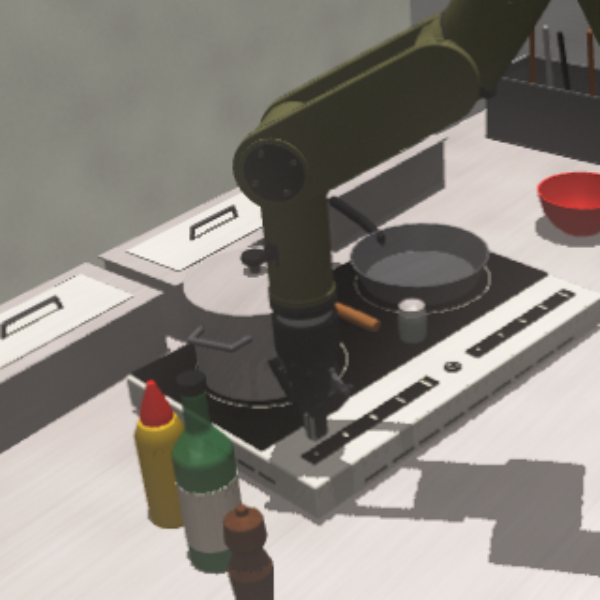

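The bottle axis is at y ≈ 480, well clear of the wrist and link. Descending onto mark 1.

Call:
drive_tool(targets=[0,-0.001,0,0.012,0,0,-0.001,0,0.02,0,0,-0.001,0,0.023,0,0,-0.001,0,0.0245,0,0,-0.001,0,0.025,0,0,-0.001,0,0.025,0])

```text
clock: 5.72
eef_pos: [530.2, 321.8, 88.1]
eef_rot: [[0.096, 0.995, 0.0], [0.995, -0.096, 0.0], [0.0, -0.0, -1.0]]
ft_force: [0.1, -0.5, 1.5]
grip_width: -0.006
```

Contact is starting, but y is 3 mm off. I'll lift slightly, re-centre and set down.

Call:
drive_tool(targets=[0,0,0,-0.003,0,0,0.003,0,-0.003,0,0,0.003,0,-0.002,0,0,0.003,0,-0.001,0,0,0.003,0,-0.0005,0])

```text
clock: 6.35
eef_pos: [530.3, 324.7, 88.4]
eef_rot: [[0.096, 0.995, -0.0], [0.995, -0.096, 0.0], [0.0, -0.0, -1.0]]
ft_force: [-0.0, 0.0, -0.1]
grip_width: 0.0
```

Call:
drive_tool(targets=[0,0,0.0005,0.0004,0,0,0,0.0005,0.0008,0,0,0,0.0005,0.0008,0])

```text
clock: 6.72
eef_pos: [530.5, 324.7, 88.1]
eef_rot: [[0.096, 0.995, -0.001], [0.995, -0.096, 0.0], [0.0, -0.001, -1.0]]
ft_force: [-2.4, -0.8, 5.4]
grip_width: 0.001
```

Call:
drive_tool(targets=[0,-0.003,0,0.0007,0,0,-0.008,0,0.0007,0,0,-0.013,0,0.0007,0,0,-0.018,0,0.0007,0])

```text
clock: 7.22
eef_pos: [529.9, 307.3, 88.1]
eef_rot: [[0.096, 0.995, 0.002], [0.995, -0.096, 0.002], [0.002, 0.002, -1.0]]
ft_force: [-0.3, 3.9, 5.3]
grip_width: -0.002
```

Call:
drive_tool(targets=[0,-0.006,0,0.0006,0,0,-0.012,0,0.0006,0,0,-0.018,0,0.0006,0,0,-0.024,0,0.0006,0,0,-0.03,0,0.0006,0,0,-0.036,0,0.0006,0,0,-0.042,0,0.0006,0,0,-0.048,0,0.0006,0])

```text
clock: 8.22
eef_pos: [526.4, 259.9, 88.0]
eef_rot: [[0.097, 0.995, 0.004], [0.995, -0.097, 0.004], [0.004, 0.004, -1.0]]
ft_force: [0.4, 4.8, 5.4]
grip_width: -0.0
```

Call:
drive_tool(targets=[0,-0.006,0,0.0006,0,0,-0.012,0,0.0006,0,0,-0.018,-0.0005,0.0005,0,0,-0.024,-0.001,0.0005,0,0,-0.03,-0.001,0.0005,0,0,-0.036,-0.001,0.0005,0,0,-0.042,-0.0015,0.0004,0,0,-0.048,-0.0015,0.0004,0])

```text
clock: 9.22
eef_pos: [521.2, 212.5, 88.0]
eef_rot: [[0.097, 0.995, 0.006], [0.995, -0.097, 0.005], [0.006, 0.006, -1.0]]
ft_force: [0.2, 3.8, 6.6]
grip_width: 0.001
```

Call:
drive_tool(targets=[0,-0.006,0,0.0006,0,0,-0.012,0,0.0005,0,0,-0.018,-0.0005,0.0005,0,0,-0.024,-0.001,0.0005,0,0,-0.03,-0.001,0.0004,0,0,-0.036,-0.001,0.0004,0,0,-0.042,-0.001,0.0003,0,0,-0.048,-0.001,0.0003,0])

```text
clock: 10.22
eef_pos: [516.4, 165.0, 88.1]
eef_rot: [[0.098, 0.995, 0.009], [0.995, -0.098, 0.007], [0.007, 0.008, -1.0]]
ft_force: [-0.5, 4.2, 5.9]
grip_width: 0.005
```

Call:
drive_tool(targets=[0,-0.006,0,0.0006,0,0,-0.012,0,0.0005,0,0,-0.018,-0.0005,0.0005,0,0,-0.024,-0.0005,0.0005,0,0,-0.03,-0.001,0.0004,0,0,-0.036,-0.001,0.0004,0,0,-0.0395,-0.001,0.0003,0,0,-0.0395,-0.001,0.0003,0])

```text
clock: 11.22
eef_pos: [512.3, 125.6, 88.0]
eef_rot: [[0.098, 0.995, 0.01], [0.995, -0.098, 0.007], [0.008, 0.01, -1.0]]
ft_force: [1.1, 3.7, 7.3]
grip_width: 0.001
```

```bash
python3 go.py "[511.2,125.7,88]"; python3 - <<'E'
from h import *
for n in("side","top"):
    i=cv2.cvtColor(bot.read_camera(n),cv2.COLOR_RGB2BGR)
    if n=="side": a=i[200:350,200:400]; q=proj("side",[[511.2,125.7,63],[505.6,70.5,63],[531.2,324.7,63]]); print(q)
    else: b=i[150:300,190:390]
cv2.imwrite("pics/c5.png",np.hstack([cv2.resize(x,(400,300),interpolation=cv2.INTER_CUBIC) for x in(a,b)]))
print(bot.get_state()["ft_force"])
E
```

```text
t 11.225 p [512.3 125.6  88. ] yaw 84.35 tz [ 0.0103  0.0071 -0.9999] F [1.06 3.67 7.27] g 0.0014637444283016011 j [  9.  24. 105.   0.  50.  14.]
[511.2,125.7,88] [-0.  -1.1  0. ]
[[306.66539475 284.31908898]
 [321.20066939 274.98997096]
 [248.39523098 321.75638579]]
[0.08184872 3.38714212 7.09986519]
```

View pics/c5.png

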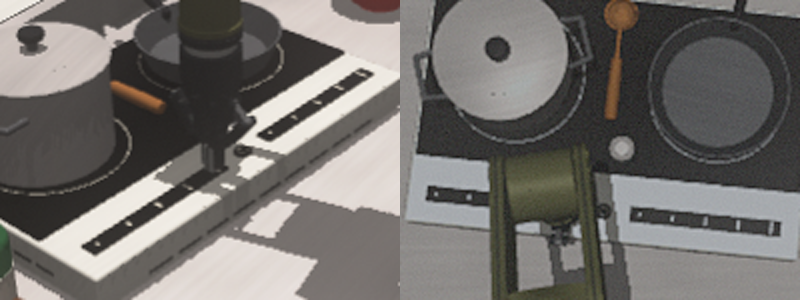

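The tips rest at mark 5 (side crop about (213,168)) at ~7 N, and the shaker, pot and pan look undisturbed. I'll check numerically that the hob has not moved, then hand in.

```bash
python3 - <<'E'
from h import *
im=cv2.cvtColor(bot.read_camera("side"),cv2.COLOR_RGB2GRAY);m=np.zeros(im.shape,np.uint8);cv2.fillPoly(m,[np.array([[326,266],[384,233],[394,243],[332,280]])],255)
b=cv2.morphologyEx(((im<90)&(m>0)).astype(np.uint8),cv2.MORPH_CLOSE,np.ones((5,5)))
N,l,st,c=cv2.connectedComponentsWithStats(b);i=1+st[1:,4].argmax();cn=cv2.findContours((l==i).astype(np.uint8),0,1)[0][0].reshape(-1,2)
print(cv2.minAreaRect(plane("side",cn,63)[:,:2].astype(np.float32)))
s=bot.get_state();print(s["eef_pos"],s["ft_force"],bot.job_done())
E
```

```text
((490.0982971191406, -82.93999481201172), (229.69944763183594, 21.835111618041992), 84.2891616821289)
the job is handed in; nothing more can be done
[512.30696429 125.61992909  88.05275116] [0.71314048 2.52746092 7.6881454 ] None
```

I touched the power key with the closed fingertips and then slid them along the left bar, the one for the pot's zone. They went from mark 1 over every mark to mark 5. I handed the job in at about 11.4 s with the tips still resting on mark 5. `job_done` gives no verdict, so the result itself is unconfirmed.

- **Key:** I pressed it with about 12 N.
- **First contact on mark 1:** it landed 3 mm off centre along the bar with about 1.5 N. I lifted slightly, re-centred and set down again at 5.4 N.
- **Slide:** the push at each check was 5–7 N, and the tips stayed within about 2 mm of the bar's centre line.
- **Final position:** TCP at (512.3, 125.6, 88.05), about 1 mm off the computed centre of mark 5, pressing with about 7.7 N.
- **Nothing disturbed:** the right bar measured within 0.5 mm and 0.2° of where it started, so the hob did not move. In the last pictures the pot, pan, spoon and shaker look undisturbed, judged by eye only. The bottles, mill, plates and bowl were not re-measured.

No check failed.

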